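# Run down the loose thumbscrew of the tin plate

## Robot

A 6-joint arm with a two-finger parallel gripper is mounted at the origin on the work surface. World frame = base frame: x ahead of the robot, y to its left, z up, the work surface at z = 0. Lengths are in m, angles in rad, forces in N, time in s.
With the tool pointing down it reaches from about 0.4 to 0.825 m from the base axis. Payload 7 kg.
Tool frame: the origin (TCP) lies at the very end of the fingers, on their centre line; the grasp point (between the pads) lies 19 mm behind it; x points along the fingers, y is the direction in which the jaws open and shut, and the axes are right-handed (so a half turn about x gives the same grasp; the last joint's range is limited). The gripper opens to 88 mm and grips with 3 to 60 N. Pads are 19 mm wide; open, the fingers measure 130 mm over their backs; the gripper's body (78 mm by 193 mm) begins 47 mm behind the grasp point.
Start: joints at [-0.944, 0.359, 0.012, 0, -1.224, -0.288], TCP at [0.224, -0.637, 0.227] pointing down, gripper open.
Joint ranges: [-3.07, 3.07], [-1.43, 2.12], [-1.02, 1.25], [-3.03, 1.67], [-3.05, -0], [-3.03, 3.03]. Speed limits (rad/s): [2.39, 2.39, 3.01, 3.14, 3.14, 3.14].

## Interface

Orientations are given as [roll, pitch, yaw] about the fixed x, y, z axes, in that order (R = Rz(yaw) Ry(pitch) Rx(roll)).
In Python, from station import arm gives the robot as it stands.
- The arm moves only by the shell command python3 -m inch 'ROWS' [OPENING] [FORCE]. ROWS is text: rows parted by semicolons, each of 6 numbers parted by spaces: the shift along the world's x, y, z in units of 30 mm (1.0 is 30 mm), then the turn, a rotation vector about the world's x, y, z in units of 5 degrees (1.0 is 5 degrees). In form: dx dy dz wx wy wz; .... A call has 1 to 12 rows; each row shifts and turns the commanded pose from where the row before left it; what a row does not reach is not made up. A row lasts 1/8 s, in which the tool goes at most 62.5 mm and 10.7 degrees, less where a joint would pass 70% of its speed; a pose out of reach is approached as far as the arm can. A call is refused whole if a number of a shift passes 1 or a number of a turn 1, either way. A call with a gripper value outside its range is refused whole. OPENING is the opening, from 0 (shut) to 1 (fully open), set as the call begins (- or left out, the last holds). The fingers move at their own pace and stop on an object; FORCE is the grip in N (left out, the last holds). Time passes only in rows, so rows that do not move let the fingers close. It gives the time, the measured TCP pose, the force and the opening at its end, in the units of the state.
- arm.get_state(): the state, without advancing time (a new reading comes with each control period).
- arm.grab_frame(name): name is "scene" or "side" or "wrist"; returns a dict with "frame" (384x512x3 uint8, red, green, blue), "range_z" (384x512 float32, m along the optical axis (not along the pixel's ray), 0 where there is no reading), "mtx" (3x3 intrinsics, pixels), "dist_coeffs" ([k1, k2, p1, p2, k3] as OpenCV has them; the pictures are not rectified), "pose" (4x4, takes a point from camera to world coordinates). Camera axes: x right, y up, looking along -z (the intrinsics and any distortion apply to the point x, -y, -z); pixel columns grow to the right and rows downward; lengths in m; the calibration is good to about 2 mm. A picture is of the moment at which its call begins.
- arm.job_done(): hands the job in, once; it reports no verdict.
Trained networks look in a picture, given as the dict that the camera call returned (one of the last four; its "shot" number tells which), for a name from the list of things; names that differ only in an ending like _2 or _b are one class to them, and where a whole thing is asked for, a point or a joint stands for the part that bears it (a point fixed in the world has none). Each returns a list of dicts, best first, with "confidence" (0 to 1); they miss things now and then, are a little off and sometimes report something else, mostly with a low value. They report only what shows in the picture. A call takes as long as a camera call.
- arm.search_frame(picture, target): "extent" ([centre column, centre row, width, height] as shares, 0 to 1, of the picture: columns of its width, rows of its height, round what is visible of it).
- arm.masks_of(picture, target): "mask" (384x512 bool, what is visible of it) and "extent" ([centre column, centre row, width, height] as shares, 0 to 1, of the picture: columns of its width, rows of its height, round what is visible of it).
- arm.place_of(picture, target): "position" ([column, row] as shares, 0 to 1, of the picture: columns of its width, rows of its height: a listed point, or the origin of a listed thing).
The state is a dict: "t": time; "q": joint angles; "qd": joint speeds; "joint_efforts": joint torques, N m; "eef_pos": TCP position; "ee_rot": TCP orientation; "force": force on the tool from outside, world axes, zero at the start; "moment": the same for the moment, N m; "width": finger opening in m.
Only numpy, scipy, OpenCV 4.12 (cv2) and the standard library are available. Lean on these libraries where they do the work, as an engineer would, in place of code of your own. Each camera call takes 0.05 s, during which the arm holds its last target. There are 200 camera calls.

## Task

The orange thumbscrew that clamps the end of the steel tin plate has worked loose. Push its wings round clockwise (seen from above) with light strokes of a fingertip, stroke after stroke, until it is snug against its stop, then take the hand away. Do not pinch the wings or press hard on them, and leave the tins and the carafe standing where they are.

Things in the scene. Friction and masses are not known exactly. Their poses are not given: they have to be found in the camera images.
- screw_turn (a joint): thumbscrew angle, rad, grows clockwise from above. Starts at 3.2 to 7.0; snug at 12.57 (stop): pushed on, the wings yield springily (about 0.6 N m per rad) with the value still 12.57, and spring back when let go. Snug, they lie along the plate's x axis, square across the row; at value v wing_a is at angle -v about z in the plate's frame. Loose until then (1 N at a wing), stays where left, never rises or sinks.
- screw_axis (a point): point on the vertical axis of the thumbscrew, at the height of the tops of the wing tips, 41.5 mm above the shelf. The hub is 24 mm across at its foot, 20 to 18 above, its top 37.5 above the shelf; the wings span 66.
- wing_tip (a point): outer end of wing_a, 33 mm from the screw axis, 30.5 mm above the shelf; turns with the screw.
- screw: the orange thumbscrew. Two opposite wings, upright blades 7 mm thick, from 6 to 33 off the screw axis, lower edge 17.5 above the shelf, top 35 near the hub and 41 at the tip. Origin: on the axis, 10.5 above the shelf; the wings lie along its own +x (wing_a) and -x (z up). Push lightly: over 20 N in all on it counts as pinching or pressing hard.
- rack: fixed steel plate 90 x 275 x 6 mm flat on the shelf. Origin: on the screw axis, at shelf height. Its y axis runs along the plate and row of tins, away from the screw; it spans y -45 to 230, x -45 to 45. Tins stand at y = 67, 127, 187: a fingertip cannot pass between screw and first tin (39 from axis to tin, wings clear it by 6). All other sides of the screw are open.
- tin1: closed round steel spice tin with a dark lid and a green band, diameter 56 mm, 50 mm high, about 180 g, loose on the steel plate (only friction here holds it). Origin: centre of its underside, 6 above the shelf. Bystander.
- tin2: closed round steel spice tin with a dark lid and a blue band, diameter 56 mm, 50 mm high, about 180 g, loose on the steel plate (only friction here holds it). Origin: centre of its underside, 6 above the shelf. Bystander.
- tin3: closed round steel spice tin with a dark lid and a red band, diameter 56 mm, 50 mm high, about 180 g, loose on the steel plate (only friction here holds it). Origin: centre of its underside, 6 above the shelf. Bystander.
- carafe: clear glass carafe with a wooden twist stopper, diameter 90 mm, 44 mm at the neck, 210 mm high, about 0.6 kg, loose, beyond the screw's end of the plate, 170 to 210 mm from the screw axis. Origin: centre of its underside. Bystander.

How it is judged:
By the outcome, as a careful person would: the job done as asked, in the order asked, and still so for the second after the job is handed in, with the robot touching nothing.
It also fails if it takes over 64 s, if anything falls off the work surface, if the arm or the gripper's body presses on something with over 40 N, if the wrist force passes 120 N, or if a joint passes its speed limit or range.

## Working session

There is one attempt and no reset: what is moved stays moved. The work goes in short steps, Python scripts to look and compute and a shell command to move; the robot and the scene stay as the last step left them, time stands still between calls to the robot, and variables do not carry over. Pictures are saved under pics/ and viewed, about 8 in all and at most 12, crops included, and the job is handed in when it is done.

```bash
mkdir -p pics; ls
cat > h.py <<'E'
import numpy as np, cv2
from station import arm
def ray(p,uv):
    u=cv2.undistortPoints(np.array([[uv]],float),p["mtx"],np.array(p["dist_coeffs"],float))[0,0]
    T=np.array(p["pose"]); return T[:3,3], T[:3,:3]@np.array([u[0],-u[1],-1.0])
def atz(p,uv,z):
    o,d=ray(p,uv); return o+d*(z-o[2])/d[2]
def proj(p,P):
    T=np.array(p["pose"]); c=(np.atleast_2d(P)-T[:3,3])@T[:3,:3]; c=c*[1,-1,-1]
    return cv2.projectPoints(c,np.zeros(3),np.zeros(3),p["mtx"],np.array(p["dist_coeffs"],float))[0][:,0]
def place(p,n):
    r=arm.place_of(p,n)
    return [(np.array(x["position"])*[512,384],x["confidence"]) for x in r[:2]]
def save(p,n): cv2.imwrite("pics/"+n,p["frame"][:,:,::-1])
E
python3 - <<'E'
from h import *
s=arm.get_state(); print(s)
H=dict(screw_axis=.0415,wing_tip=.0305,screw=.0105,rack=0,tin1=.006,tin2=.006,tin3=.006,carafe=0)
ims=[]
for c in("scene","side"):
    p=arm.grab_frame(c); ims.append(p["frame"])
    for n,z in H.items():
        for uv,cf in place(p,n)[:1]: print(c,n,uv.round(1),round(cf,2),atz(p,uv,z).round(4))
cv2.imwrite("pics/a.png",cv2.resize(np.vstack(ims)[:,:,::-1],None,fx=.78,fy=.78))
E
```

```text
pics
{'t': 0.0, 'q': array([-9.43894382e-01,  3.59396698e-01,  1.10825810e-02, -3.44098941e-04,
       -1.22409757e+00, -2.88088552e-01]), 'qd': array([-0.00075843, -0.00153617,  0.00052246, -0.00137949,  0.00103775,
       -0.00182883]), 'joint_efforts': array([-3.11994211e-05, -5.82718170e+01,  2.93067813e+01,  6.99763834e+00,
        6.82072263e-03, -1.55803073e-04]), 'eef_pos': array([ 0.22415857, -0.63618758,  0.22562775]), 'ee_rot': array([1.66127518, 1.56914889, 1.99997139]), 'force': array([-0.36943425,  0.84698316, -0.79862985]), 'moment': array([-0.03661348,  0.02335441,  0.05795317]), 'width': 0.08748038961176055}
scene screw_axis [214.9 248. ] 0.77 [ 0.5611 -0.1233  0.0415]
scene wing_tip [201.9 246.1] 0.96 [ 0.5334 -0.1258  0.0305]
scene screw [220.2 255.1] 0.72 [ 0.5619 -0.1111  0.0105]
scene rack [216.6 261.1] 0.6 [ 0.5593 -0.1193  0.    ]
scene tin1 [239.  208.9] 0.75 [0.5197 0.0079 0.006 ]
scene tin2 [239.  208.9] 0.75 [0.5197 0.0079 0.006 ]
scene tin3 [239.  208.9] 0.75 [0.5197 0.0079 0.006 ]
scene carafe [207.1 357.5] 0.96 [ 0.6606 -0.2796  0.    ]
side screw_axis [290.  161.6] 0.7 [ 0.5589 -0.1158  0.0415]
side wing_tip [301.7 170. ] 0.63 [ 0.5309 -0.1175  0.0305]
side screw [286.8 171.9] 0.59 [ 0.5628 -0.1141  0.0105]
side rack [285.2 177.7] 0.88 [ 0.5616 -0.1062  0.    ]
side tin1 [276.2 217.1] 0.98 [0.5212 0.0014 0.006 ]
side tin2 [276.2 217.1] 0.98 [0.5212 0.0014 0.006 ]
side tin3 [276.2 217.1] 0.98 [0.5212 0.0014 0.006 ]
side carafe [283.7 120.9] 0.88 [ 0.6644 -0.2804  0.    ]
```

View pics/a.png

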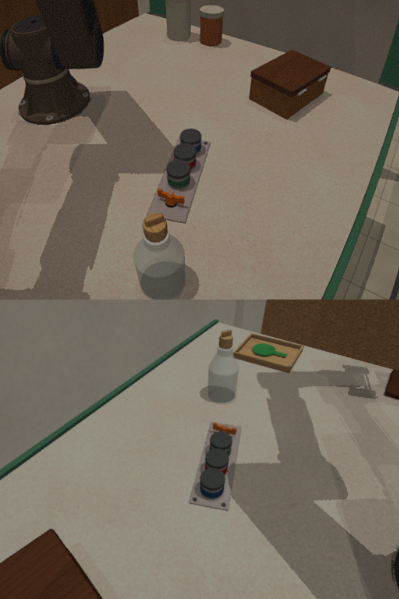

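Run:
```python
from h import *
from scipy.spatial.transform import Rotation as R
s=arm.get_state(); M=R.from_euler("xyz",s["ee_rot"]).as_matrix(); print(M.round(3), np.degrees(np.arctan2(M[1,1],M[0,1])))
p=arm.grab_frame("wrist"); save(p,"w0.png"); print(np.array(p["pose"]).round(3))
```

```text
[[-0.    -0.332  0.943]
 [ 0.     0.943  0.332]
 [-1.     0.     0.   ]] 109.41169663723966
[[-0.333 -0.897 -0.291  0.145]
 [ 0.943 -0.317 -0.103 -0.665]
 [-0.    -0.309  0.951  0.384]
 [ 0.     0.     0.     1.   ]]
```

View pics/w0.png

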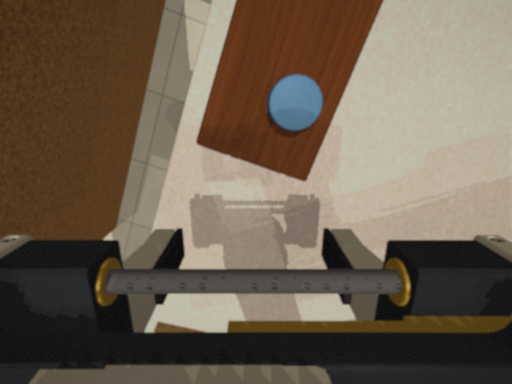

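```bash
python3 -m inch '.46 .88 0 0 0 -.9;.46 .88 0 0 0 -.9;.46 .88 0 0 0 -.9;.46 .88 0 0 0 -.9;.46 .88 0 0 0 -.9;.46 .88 0 0 0 -.9;.46 .88 0 0 0 -.9;.46 .88 0 0 0 -.9;.46 .88 0 0 0 -.9;.46 .88 0 0 0 -.9;.46 .88 0 0 0 -.9;.46 .88 0 0 0 -.9' && python3 -m inch '.46 .88 0 0 0 -.9;.46 .88 0 0 0 -.9;.46 .88 0 0 0 -.9;.46 .88 0 0 0 -.9;.46 .88 0 0 0 -.9;.46 .88 0 0 0 -.9;.46 .88 0 0 0 -.9;.46 .88 0 0 0 -.9;0 0 0 0 0 0;0 0 0 0 0 0'
cat > look.py <<'E'
from h import *
from scipy.spatial.transform import Rotation as R
import sys
s=arm.get_state(); M=R.from_euler("xyz",s["ee_rot"]).as_matrix(); print(s["t"],s["eef_pos"].round(4),"yaw",np.degrees(np.arctan2(M[1,1],M[0,1])).round(1),s["force"].round(2))
p=arm.grab_frame("wrist")
for n,z in dict(screw_axis=.0415,wing_tip=.0305,screw=.0105,rack=0,tin1=.006).items():
    for uv,cf in place(p,n)[:2]: print(n,uv.round(1),round(cf,2),atz(p,uv,z).round(4))
save(p,sys.argv[1])
E
python3 look.py w1.png
```

```text
t: 2.45
eef_pos: [0.3903, -0.3189, 0.2268]
ee_rot: [0.272, 1.57, -0.335]
force: [0.1, -0.3, -0.2]
width: 0.0874
t: 3.7
eef_pos: [0.5001, -0.1087, 0.2266]
ee_rot: [-1.774, 1.571, -3.004]
force: [-0.3, -0.8, 0.3]
width: 0.0876
3.7 [ 0.5001 -0.1087  0.2266] yaw 19.5 [-0.29 -0.81  0.28]
screw_axis [296.8 194.3] 0.88 [ 0.5643 -0.1179  0.0415]
screw_axis [297.2  91. ] 0.7 [ 0.5166 -0.0008  0.0415]
wing_tip [271.7 190.5] 0.81 [ 0.5336 -0.127   0.0305]
screw [292.7 186.2] 0.63 [ 0.5626 -0.1167  0.0105]
rack [293.7 188.8] 0.88 [ 0.568  -0.1223  0.    ]
tin1 [293.2 136.2] 0.93 [ 0.538  -0.0525  0.006 ]
tin1 [296.5  88.9] 0.86 [0.5194 0.0042 0.006 ]
```

View pics/w1.png

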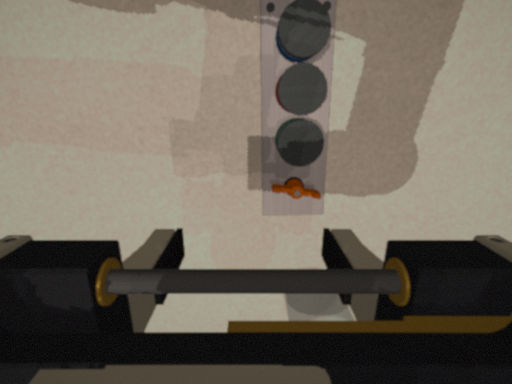

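The picture shows the plate running up the image, screw at (296,190) with wings almost across it, left tip (272,190), right (319,196); tin1 at (300,142). Frame: axis ≈ (0.5615,-0.1175), plate yaw ≈ 18.2°.

```bash
cat > plan.py <<'E'
from h import *
import sys
A=np.array([.5615,-.1175]); a=np.radians(18.2); E=np.array([[np.cos(a),np.sin(a)],[-np.sin(a),np.cos(a)]])
def tcp(f): return A+(np.array(f)/1e3-[.0543,0])@E
def fing(t): return ((np.array(t)[:2]-A)@E.T+[.0543,0])*1e3
if __name__=="__main__":
    s=arm.get_state(); c=s["eef_pos"][:2]; print("finger now",fing(c).round(1),"z",s["eef_pos"][2],s["force"])
    for w in eval(sys.argv[1]):
        t=tcp(w); print(w,((t-c)/.03).round(2)); c=t
E
python3 plan.py '[(30,16),(30,0),(24,-18),(12,-28),(-2,-31),(-16,-27),(-25,-16),(-27,-4),(30,4),(30,16)]'
```

```text
finger now [-1.4 27.2] z 0.22663852291289105 [ 1.09291514 -0.65539349  0.39452352]
(30, 16) [ 1.11 -0.03]
(30, 0) [ 0.17 -0.51]
(24, -18) [-0.   -0.63]
(12, -28) [-0.28 -0.44]
(-2, -31) [-0.41 -0.24]
(-16, -27) [-0.48 -0.02]
(-25, -16) [-0.4   0.25]
(-27, -4) [-0.19  0.36]
(30, 4) [1.72 0.85]
(30, 16) [-0.12  0.38]
```

```bash
python3 -m inch '.37 -.01 -.5 0 0 -.25;.37 -.01 -.8 0 0 0;.37 -.01 -.9 0 0 0;0 0 -.9 0 0 0;0 0 -.9 0 0 0;0 0 -.7 0 0 0;0 0 -.3 0 0 0;0 0 0 0 0 0;0 0 0 0 0 0' ; python3 look.py w2.png; python3 plan.py '[(30,16)]'
```

```text
t: 5.12
eef_pos: [0.5343, -0.1095, 0.0772]
ee_rot: [1.245, 1.57, -0.009]
force: [0.1, -0.9, 0.2]
width: 0.0876
5.125 [ 0.5343 -0.1095  0.0772] yaw 18.2 [ 0.08 -0.87  0.18]
screw_axis [286.4 241.8] 0.72 [ 0.5652 -0.1196  0.0415]
wing_tip [245.2 227.7] 0.7 [ 0.5325 -0.1232  0.0305]
screw [282.8 220.3] 0.89 [ 0.5641 -0.1152  0.0105]
rack [282.2 219.4] 0.57 [ 0.5659 -0.1186  0.    ]
tin1 [280.3  65.7] 0.97 [0.5198 0.0015 0.006 ]
tin1 [281.6 143. ] 0.68 [ 0.5406 -0.0526  0.006 ]
finger now [30.5 16.3] z 0.07706324451206688 [ 0.51546843 -0.02259048  0.69107046]
(30, 16) [-0.01 -0.01]
```

View pics/w2.png

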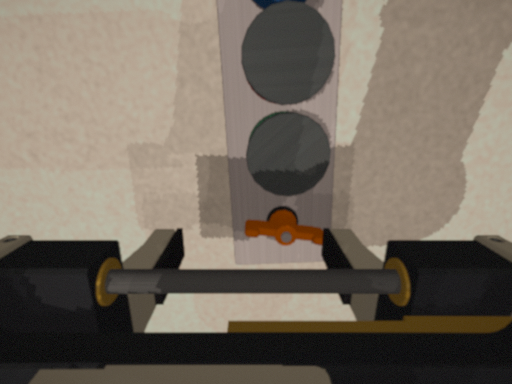

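Wings at about -10°, hub (285,235); axis refined to (0.564,-0.118). The finger's clear of the wing on the +y side. Descending, then first stroke.

```bash
sed -i 's/A=np.array(.*\]); a=/A=np.array([.564,-.1178]); a=/' plan.py; python3 -m inch '.08 0 -.4 0 0 0;0 0 -.5 0 0 0;0 0 -.4 0 0 0;0 0 -.3 0 0 0;0 0 -.13 0 0 0;0 0 0 0 0 0'; python3 plan.py '[(30,16),(30,0)]'; python3 -m inch '.08 -.25 0 0 0 0;.08 -.25 0 0 0 0;0 -.31 0 0 0 0;0 -.31 0 0 0 0'; python3 plan.py '[(24,-18)]'
```

```text
t: 6.18
eef_pos: [0.5359, -0.1095, 0.0244]
ee_rot: [-1.628, 1.57, -2.882]
force: [0.5, -0.1, -0.3]
width: 0.0875
finger now [30.2 16.6] z 0.024388298096610535 [ 0.47870544 -0.05314892 -0.29477736]
(30, 16) [-0.   -0.02]
(30, 0) [ 0.17 -0.51]
t: 6.68
eef_pos: [0.5411, -0.1439, 0.0249]
ee_rot: [1.275, 1.57, 0.021]
force: [-0.1, 0.6, -0.5]
width: 0.0875
finger now [ 24.4 -17.6] z 0.02485585433734756 [-0.06572874  0.5659116  -0.50507866]
(24, -18) [-0.01 -0.02]
```

```bash
python3 -m inch '-.14 -.22 0 0 0 0;-.14 -.22 0 0 0 0;-.2 -.12 0 0 0 0;-.2 -.12 0 0 0 0;-.24 -.01 0 0 0 0;-.24 -.01 0 0 0 0;-.2 .13 0 0 0 0;-.2 .13 0 0 0 0;-.1 .18 0 0 0 0;-.1 .18 0 0 0 0;0 0 0 0 0 0'; python3 plan.py '[(-27,-4)]'; python3 look.py w3.png
```

```text
t: 8.05
eef_pos: [0.4876, -0.1451, 0.0246]
ee_rot: [-1.88, 1.57, -3.134]
force: [-0.0, -0.3, 0.4]
width: 0.0877
finger now [-26.8  -2.1] z 0.02461775300248418 [-0.01387891 -0.2681288   0.39925298]
(-27, -4) [ 0.01 -0.06]
8.05 [ 0.4876 -0.1451  0.0246] yaw 18.2 [-0.01 -0.27  0.4 ]
screw_axis [397.6 253.8] 0.95 [ 0.5661 -0.1178  0.0415]
screw [371.5 229.1] 0.6 [ 0.5636 -0.1179  0.0105]
rack [365.1 225.7] 0.61 [ 0.5643 -0.1201  0.    ]
tin1 [388.4  13.9] 0.8 [0.5179 0.0018 0.006 ]
tin1 [379.9 126.7] 0.73 [ 0.5406 -0.0544  0.006 ]
```

View pics/w3.png

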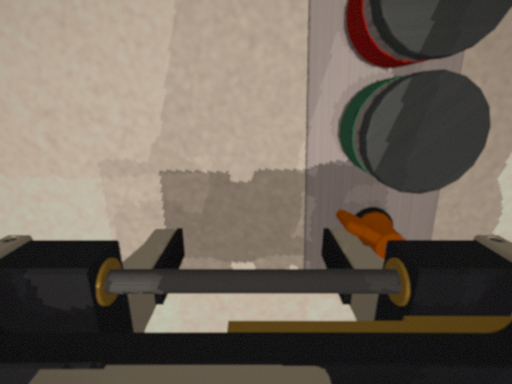

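First stroke worked: the leading wing tip is now at (343,213), about 150° in the plate frame, other wing about -30°. Lift, return, next stroke.

```bash
python3 -m inch '0 -.1 0 0 0 0;0 0 -0 0 0 0;0 0 .45 0 0 0;0 0 .5 0 0 0;0 0 .4 0 0 0;.58 .32 0 0 0 0;.58 .32 0 0 0 0;.57 .32 0 0 0 0;0 0 -.4 0 0 0;0 0 -.5 0 0 0;0 0 -.45 0 0 0;0 0 0 0 0 0'; python3 plan.py '[(30,0),(24,-18),(12,-28)]'
```

```text
t: 9.85
eef_pos: [0.5384, -0.12, 0.023]
ee_rot: [-1.798, 1.567, -3.053]
force: [-0.7, 0.3, 0.6]
width: 0.0876
finger now [29.3  5.9] z 0.02297902353756258 [-0.73647704  0.32075955  0.62448479]
(30, 0) [ 0.08 -0.18]
(24, -18) [-0.   -0.63]
(12, -28) [-0.28 -0.44]
```

```bash
python3 -m inch '.08 -.18 0 0 0 0;0 -.31 0 0 0 0;0 -.31 0 0 0 0;-.14 -.22 0 0 0 0;-.14 -.22 0 0 0 0;-.2 -.12 0 0 0 0;-.2 -.12 0 0 0 0;-.24 -.01 0 0 0 0;-.24 -.01 0 0 0 0;-.2 .12 0 0 0 0;-.2 .13 0 0 0 0'; python3 plan.py '[(-27,-10),(-27,-4)]'; python3 look.py w4.png
```

```text
t: 11.22
eef_pos: [0.4951, -0.1569, 0.0247]
ee_rot: [0.837, 1.571, -0.417]
force: [0.1, 0.4, -0.6]
width: 0.0875
finger now [-23.4 -15.7] z 0.024709951391071218 [ 0.10519095  0.39839144 -0.57794673]
(-27, -10) [-0.17  0.14]
(-27, -4) [-0.06  0.19]
11.225 [ 0.4951 -0.1569  0.0247] yaw 18.2 [ 0.11  0.4  -0.58]
screw_axis [392.1 230.4] 0.57 [ 0.5639 -0.1174  0.0415]
screw [372.6 207.1] 0.84 [ 0.5648 -0.1151  0.0105]
rack [364.1 206.1] 0.91 [ 0.5647 -0.1186  0.    ]
tin1 [377.3 100.3] 0.96 [ 0.5398 -0.0528  0.006 ]
```

View pics/w4.png

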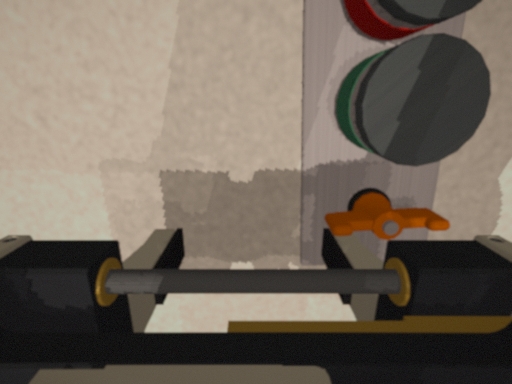

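Wings now lie square across, tips (330,220) and (445,222), no force. Continue slightly to see whether this is the stop or not.

```bash
python3 -m inch '-.1 .1 0 0 0 0;-.09 .1 0 0 0 0;0 0 0 0 0 0'; python3 -m inch '-.03 .1 0 0 0 0;-.03 .1 0 0 0 0;0 0 0 0 0 0';  python3 plan.py '[(-27,-2)]'
```

```text
t: 11.9
eef_pos: [0.4895, -0.151, 0.0247]
ee_rot: [-1.918, 1.571, 3.112]
force: [0.3, -1.2, -0.1]
width: 0.0876
t: 12.28
eef_pos: [0.4879, -0.145, 0.0247]
ee_rot: [-1.865, 1.571, -3.119]
force: [0.7, -0.6, 0.0]
width: 0.0878
finger now [-26.5  -2.1] z 0.02465696229413244 [ 0.68932551 -0.64073171  0.00348222]
(-27, -2) [-0.02 -0.  ]
```

No stop yet. Third stroke.

```bash
python3 -m inch '0 -.1 0 0 0 0;0 0 -0 0 0 0;0 0 .45 0 0 0;0 0 .5 0 0 0;0 0 .4 0 0 0;.58 .32 0 0 0 0;.58 .32 0 0 0 0;.57 .32 0 0 0 0;0 0 -.4 0 0 0;0 0 -.5 0 0 0;0 0 -.45 0 0 0;0 0 0 0 0 0'; python3 -m inch '.08 -.18 0 0 0 0;0 -.31 0 0 0 0;0 -.31 0 0 0 0;-.14 -.22 0 0 0 0;-.14 -.22 0 0 0 0;-.2 -.12 0 0 0 0;-.2 -.12 0 0 0 0;-.24 -.01 0 0 0 0;-.24 -.01 0 0 0 0;-.2 .12 0 0 0 0;-.17 .08 0 0 0 0;0 0 0 0 0 0'; python3 plan.py '[(-25,-16),(-27,-10)]'
```

```text
t: 13.78
eef_pos: [0.5384, -0.1197, 0.023]
ee_rot: [-1.796, 1.568, -3.051]
force: [0.0, 0.2, 0.7]
width: 0.0875
t: 15.28
eef_pos: [0.4957, -0.1582, 0.0247]
ee_rot: [-1.888, 1.57, -3.142]
force: [0.1, -0.2, 0.8]
width: 0.0876
finger now [-23.2 -17. ] z 0.02465790609803234 [ 0.09593439 -0.18148146  0.83744522]
(-25, -16) [-0.07  0.01]
(-27, -10) [-0.13  0.17]
```

```bash
python3 -m inch '-.07 .05 0 0 0 0;-.06 .06 0 0 0 0;0 0 0 0 0 0'; python3 -m inch '-.03 .1 0 0 0 0;0 0 0 0 0 0;0 0 0 0 0 0';  python3 look.py w5.png; python3 plan.py '[(-27,-8)]'
```

```text
t: 15.65
eef_pos: [0.4927, -0.1551, 0.0247]
ee_rot: [1.083, 1.57, -0.171]
force: [1.8, -0.9, 0.2]
width: 0.0879
t: 16.02
eef_pos: [0.4917, -0.1524, 0.0247]
ee_rot: [0.183, 1.57, -1.071]
force: [1.8, -5.0, -0.6]
width: 0.0878
16.025 [ 0.4917 -0.1524  0.0247] yaw 18.2 [ 1.84 -4.97 -0.64]
screw_axis [392.9 239.1] 0.64 [ 0.5635 -0.1176  0.0415]
wing_tip [437.5 238.9] 0.8 [ 0.5966 -0.1126  0.0305]
screw [374.4 215.6] 0.68 [ 0.5653 -0.1157  0.0105]
rack [365.5 216.2] 0.94 [ 0.5656 -0.1207  0.    ]
tin1 [380.3 112.6] 0.64 [ 0.5414 -0.0541  0.006 ]
finger now [-25.2 -10.3] z 0.02470993996172409 [ 1.8866785  -4.91376007 -0.6795315 ]
(-27, -8) [-0.08  0.05]
```

View pics/w5.png

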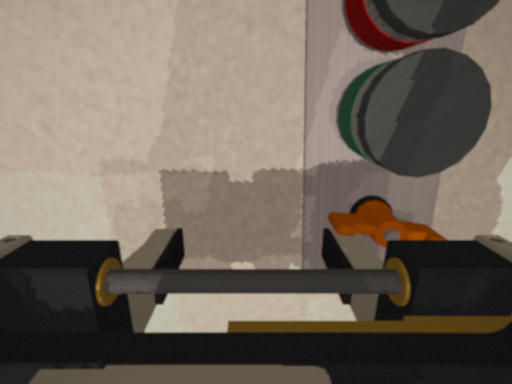

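Force rose to 5 N along the plate's -y with wings slightly past square (tips (332,218), (440,238)): it's springing on the stop, and wing_a is reported on +x. Back off gently, lift clear, and look.

```bash
python3 -m inch '.03 -.1 0 0 0 0;.03 -.1 0 0 0 0;.03 -.1 0 0 0 0;.06 -.2 0 0 0 0;.06 -.2 0 0 0 0;0 0 .4 0 0 0;0 0 .8 0 0 0;0 0 .9 0 0 0;-.2 .1 .9 0 0 0;-.2 .1 .9 0 0 0;0 0 .4 0 0 0;0 0 0 0 0 0'; python3 look.py w6.png
python3 - <<'E'
from h import *
for c in("scene","side"):
    p=arm.grab_frame(c)
    for n,z in dict(screw_axis=.0415,wing_tip=.0305,carafe=0).items():
        for uv,cf in place(p,n)[:1]: print(c,n,round(cf,2),atz(p,uv,z).round(4))
E
```

```text
t: 17.82
eef_pos: [0.4866, -0.1671, 0.1546]
ee_rot: [1.307, 1.569, 0.053]
force: [0.7, -0.2, 0.9]
width: 0.0874
17.825 [ 0.4866 -0.1671  0.1546] yaw 18.2 [ 0.74 -0.19  0.88]
screw_axis [344.9 167.5] 0.85 [ 0.5672 -0.1175  0.0415]
screw_axis [331.7 159.5] 0.27 [ 0.5515 -0.1141  0.0415]
wing_tip [370.7 163.3] 0.95 [ 0.595  -0.1064  0.0305]
screw [331.7 160.6] 0.95 [ 0.5625 -0.1183  0.0105]
screw [343.2 169.9] 0.44 [ 0.5788 -0.124   0.0105]
rack [331.6 160.9] 0.55 [ 0.5661 -0.1198  0.    ]
rack [336.1  93.2] 0.16 [ 0.5418 -0.0513  0.    ]
tin1 [337.9  93.1] 0.65 [ 0.542  -0.0513  0.006 ]
tin1 [336.9  33.5] 0.59 [ 0.5189 -0.0013  0.006 ]
scene screw_axis 0.75 [ 0.5612 -0.123   0.0415]
scene wing_tip 0.64 [ 0.6003 -0.1072  0.0305]
scene carafe 0.89 [ 0.6598 -0.2831  0.    ]
side screw_axis 0.93 [ 0.5628 -0.1213  0.0415]
side wing_tip 0.83 [ 0.5973 -0.1067  0.0305]
side carafe 0.57 [ 0.6593 -0.2812  0.    ]
```

View pics/w6.png

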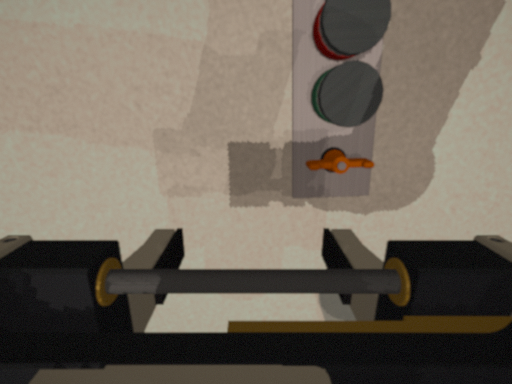

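Wings have sprung back square to the plate (tips (308,165) and (372,164)). Wing_a is on +x in all three cameras. Tins and carafe are where they were, and the hand is clear.

```bash
python3 -m inch '0 0 .5 0 0 0;0 0 0 0 0 0;0 0 0 0 0 0'; python3 -c "
from station import arm
print(arm.job_done())"
```

```text
t: 18.9
eef_pos: [0.486, -0.1671, 0.169]
ee_rot: [1.42, 1.57, 0.166]
force: [0.3, 0.1, -0.7]
width: 0.0877
the job is handed in; nothing more can be done
None
```

The thumbscrew is snug against its stop, and I handed the job in at about 19 s of the 64 s allowed. It took three clockwise strokes with one fingertip of the open gripper, about 200°, 180° and 150°.

- **Stop:** near the end of the third stroke the push rose to about 5 N, as the springy stop should. That was the highest force in any reading, though I only read it at the end of each move. When I backed off, the wings sprang back.
- **Wings:** they now lie along the plate's x axis. All three cameras place wing_a on the +x side, as it should be when snug.
- **Bystanders:** tin1, tin2 and the carafe measure where they started, to within about 3–4 mm of network noise. I saw tin3 only in the early pictures and did not measure it again, but the hand never went near it.
- **Hand:** it ended clear at 0.17 m height, with the force reading at noise level.

No check failed. The camera estimates of the screw axis differed by 3–5 mm, and I used the close-up wrist-camera value.

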